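Open the hood and slide the collar carriage home

ROBOT

A 6-joint arm with a two-finger parallel gripper is mounted at the origin on a cart in front of the work surface, level with it; the furniture and walls round the work are solid. World frame = base frame: x ahead of the robot, y to its left, z up, the work surface at z = 0. Lengths are in mm, angles in rad, forces in N, time in s.
With the tool pointing down it reaches from about 275 to 750 mm from the base axis. Payload 10.2 kg.
Tool frame: the origin (TCP) lies at the very end of the fingers, on their centre line; the grasp point (between the pads) lies 19 mm behind it (ctrl.pinch_z is the distance from the TCP to the grasp point, in mm); y points along the fingers, z is the direction in which the jaws open and shut, and the axes are right-handed (so a half turn about y gives the same grasp; the last joint's range is limited). The gripper opens to 85 mm and grips with 20 to 120 N. Pads are 22 mm wide; open, the fingers measure 114 mm over their backs; the gripper's body (76 mm by 85 mm) begins 54 mm behind the grasp point. The pads swing forward as they close: fully open they stand 13 mm farther back than shut.
Start: joints at [0.888, 0.313, 1.498, -0, 1.331, -0.223], TCP at [232.992, 470.474, 231.294] pointing down, gripper open.
Joint ranges: [-2.94, 2.94], [-0.97, 2.17], [0.19, 2.56], [-1.23, 4.37], [0.02, 3.11], [-2.88, 2.88]. Speed limits (rad/s): [2.39, 2.39, 3.01, 3.14, 3.14, 3.14].

INTERFACE

Orientations are given as a unit quaternion [w, x, y, z].
In Python, from rig import sense, eyes, ctrl gives the robot as it stands. The module is installed in compiled form; this text tells all that it offers.
- The arm moves only by the shell command python3 -m handwheel 'ROWS' [FORCE]. ROWS is JSON, a list of rows, each an object of numbers: "grip": the finger opening in mm, from 0 to 85.4; "tx", "ty", "tz": the shift along the tool's x, y, z in mm; "wx", "wy", "wz": the turn, a rotation vector about the tool's x, y, z in rad. In form: [{"grip": .., "tx": .., "ty": .., "tz": .., "wx": .., "wy": .., "wz": ..}, ...]. A call has 1 to 10 rows; each row shifts and turns the commanded pose from where the row before left it, along the tool's axes as they then stand; what a row does not reach is not made up. A row lasts 1/12 s, in which the tool goes at most 41.7 mm and 7.16 degrees, less where a joint would pass 70% of its speed; a pose out of reach is approached as far as the arm can. A call is refused whole if a number of a shift passes 41.7 or a number of a turn 0.125, either way. A call with a gripper value outside its range is refused whole. The fingers move at their own pace and stop on an object; FORCE is the grip in N (left out, the last holds). Time passes only in rows, so rows that do not move let the fingers close. It gives the time, the measured TCP pose, the force and the opening at its end, in the units of the state.
- sense(): the state, without advancing time (a new reading comes with each control period).
- eyes.capture(name): name is "scene" or "top" or "wrist"; returns a dict with "pixels" (480x640x3 uint8, red, green, blue), "mtx" (3x3 intrinsics, pixels), "R" (3x3) and "t" (3): a world point X has camera coordinates R X + t. Camera axes: x right, y down, z forward; pixel columns grow to the right and rows downward; lengths in mm; the calibration is good to about 2 mm. A picture is of the moment at which its call begins. There is no depth.
- ctrl.finish_job(): hands the job in, once; it reports no verdict.
The state is a dict: "time_s": time; "joints": joint angles; "dq": joint speeds; "tau": joint torques, N m; "eef_pos": TCP position; "ee_rot": TCP orientation; "force": force on the tool from outside, world axes, zero at the start; "wrist_torque": the same for the moment, N m; "grip_width": opening from 0.0 (shut) to 1.0 (fully open).
Only numpy, scipy, OpenCV 4.12 (cv2) and the standard library are available. Lean on these libraries where they do the work, as an engineer would, in place of code of your own. Each camera call takes 0.05 s, during which the arm holds its last target.

TASK

Lift the hood of the inspection slide by its grip bar and swing it right back until it rests open on its stop. Then push the carriage with the two collars along its guides until it is fully home against the end stop; push on its centre line, because it jams in the guides when pushed off-centre. Leave the hood open, and the loose ring stack, grease tin and plug gauge where they are.

Things in the scene. Friction and masses are not known exactly. Their poses are not given: they have to be found in the camera images.
- slide_base: Grey base plate of the inspection slide, 345 x 176 x 12 mm, fixed on the bench, an aluminium guide along each long side. Origin: bench height, on the centre line midway between the guides. x: along the centre line, the way the carriage goes in; z up. Plate x -168 to +178 mm. Guides reach z 40 mm, y 58 to 86 mm either side: the channel is open from above, 116 mm wide, and open at the rear (-x).
- hood (a joint): Hinge of the grey sheet-metal hood (150 mm wide, 100 mm hinge to front edge, 0.25 kg) over the far end. 0 = shut, level; 1.85 rad = open on its stop, 16 deg past upright. It swings freely: let go before upright it falls shut, well past it it falls on its stop. Shut, its front skirt hangs at x +70 mm of slide_base down to z 32 mm and bars the carriage's way.
- hood_hinge (a point): Fixed point on the middle of the hood's hinge axis, at x +168, y 0, z 80 mm of slide_base. The axis is parallel to slide_base's y.
- hood_bar (a point): Middle of the hood's grip bar: round steel, 10 mm diameter, 100 mm long, parallel to slide_base's y, on two arms at its ends, ahead of the hood's front edge (38 mm free between bar and hood). Moves with the hood on a radius of 144.5 mm about the hinge axis; with the hood shut it is at x +24, z 92 mm of slide_base.
- carriage: Loose carriage held down in the guides: aluminium plate 105 mm long (x) and 112 mm wide, a short dark guide shoe (60 mm long) on each side, 2 mm play per side; it carries two fixed plated collars side by side, 62 mm across, tops at z 39 mm; about 0.6 kg. Origin: underside, midway between the shoes, 12 mm above the bench; x as slide_base's when straight. Front edge at x +45 mm.
- push_face (a point): Middle of the rear face of the carriage's upright push plate (100 mm wide, 8 mm thick, smooth, 20 to 70 mm above the bench; a short upright line marks the middle), 60 mm behind the carriage's origin, 45 mm above the bench. Pushed within about 15 mm of the centre line it slides with 1 to 3 N; more than about 25 mm off it jams, until the push is taken off and made again in the centre.
- ring_stack: Bystander: upright stack of plated rings on a peg, 76 x 64 mm, 119 mm high, loose. Origin under its foot.
- grease_tin: Bystander: round flat tin, 70 mm across, 31 mm high, loose. Origin under its middle.
- plug_gauge: Bystander: double-ended plug gauge lying on its side, 39 x 108 x 39 mm, loose. Origin under its middle.
- end_stop (a point): Middle of the face of the aluminium stop block at the far end of the channel, at x +150, z 29 mm of slide_base; the block is 112 mm wide, up to z 46 mm. The carriage is fully home when its front edge touches this face: its origin is then at x +105 mm, its push face at x +45 mm of slide_base.

How it is judged (in metres and radians):
On the way, in this order (a step that is already met when the one before it is completed fails the run):
1. the hood is open on its stop (value of joint hood above 1.78 rad), for 0.2 s.
2. the carriage is home against the end stop with the hood still open (x of carriage in the frame of slide_base above 0.099 m and value of joint hood above 1.78 rad), for 0.2 s.
At the end, for the whole second after the job is handed in: The hood rests open on its stop (joint above 1.78 rad), and the carriage lies still in its guides within 6 mm of touching the end stop (its origin at x 99 to 108 mm of slide_base, within 0.09 rad of straight, not lifted more than 4 mm) (all of step 2 and x of carriage in the frame of slide_base below 0.108 m and angle between the x axis of carriage and the x axis of slide_base, either way round below 0.09 rad and z of carriage in the frame of slide_base below 0.016 m and linear speed of carriage below 0.01 m/s).
It fails at once if the ring stack is moved by more than 30 mm or tipped over (distance of ring_stack from where it was at the start of the episode above 0.03 m or angle between ring_stack's own z axis and vertical above 0.5 rad).
It fails at once if the grease tin is moved by more than 30 mm (distance of grease_tin from where it was at the start of the episode above 0.03 m).
It fails at once if the plug gauge is moved by more than 30 mm (distance of plug_gauge from where it was at the start of the episode above 0.03 m).
It also fails if it takes over 54 s, if anything falls off the work surface, if the arm or the gripper's body presses on something with over 40 N, if the wrist force passes 120 N, or if a joint passes its speed limit or range.

## Working session

There is one attempt and no reset: what is moved stays moved. The work goes in short steps, Python scripts to look and compute and a shell command to move; the robot and the scene stay as the last step left them, time stands still between calls to the robot, and variables do not carry over. Pictures are saved under pics/ and viewed, and the job is handed in when it is done.

```bash
mkdir -p pics; ls; python3 - <<'E'
from rig import sense, eyes, ctrl
import cv2, numpy as np
s=sense(); print({k:(np.round(v,3).tolist()) for k,v in s.items()}, ctrl.pinch_z)
for n in ["scene","top","wrist"]:
    c=eyes.capture(n); cv2.imwrite(f"pics/{n}0.png",c["pixels"][:,:,::-1]); np.savez(f"{n}0.npz",**c)
    print(n,np.round(c["mtx"],1).tolist(),np.round(c["R"],3).tolist(),np.round(c["t"],1).tolist())
E
```

```text
pics
{'time_s': 0.0, 'joints': [0.888, 0.313, 1.498, -0.0, 1.331, -0.223], 'dq': [-0.0, 0.0, -0.001, 0.001, -0.001, -0.001], 'tau': [0.001, -41.226, -25.974, -0.0, 0.004, 0.0], 'eef_pos': [232.838, 470.254, 230.733], 'ee_rot': [-0.688, 0.689, -0.161, 0.161], 'force': [-0.061, -0.301, 0.418], 'wrist_torque': [0.016, -0.011, 0.039], 'grip_width': 0.999} 18.700000000000003
scene [[482.3, 0.0, 318.0], [0.0, 482.3, 244.6], [0.0, 0.0, 1.0]] [[0.453, -0.891, -0.006], [-0.479, -0.237, -0.845], [0.752, 0.386, -0.535]] [-305.4, 288.1, 1030.2]
top [[446.2, 0.0, 314.3], [0.0, 446.2, 229.8], [0.0, 0.0, 1.0]] [[0.001, -1.0, -0.0], [-0.992, -0.001, -0.124], [0.124, 0.0, -0.992]] [-77.9, 510.8, 1114.3]
wrist [[361.1, 0.0, 322.1], [0.0, 361.1, 244.3], [0.0, 0.0, 1.0]] [[0.444, 0.896, -0.0], [0.847, -0.42, 0.326], [0.292, -0.145, -0.945]] [-524.1, -42.8, 379.6]
```

View pics/top0.png

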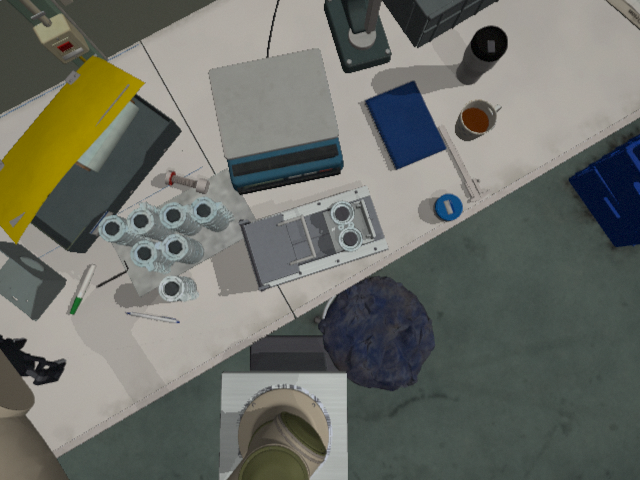

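View pics/scene0.png

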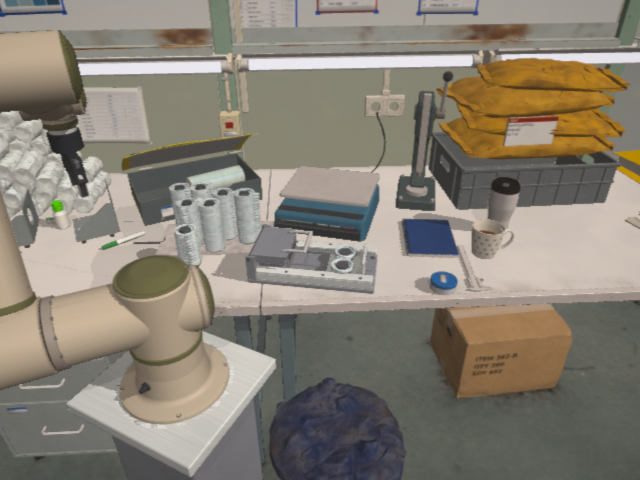

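View pics/wrist0.png

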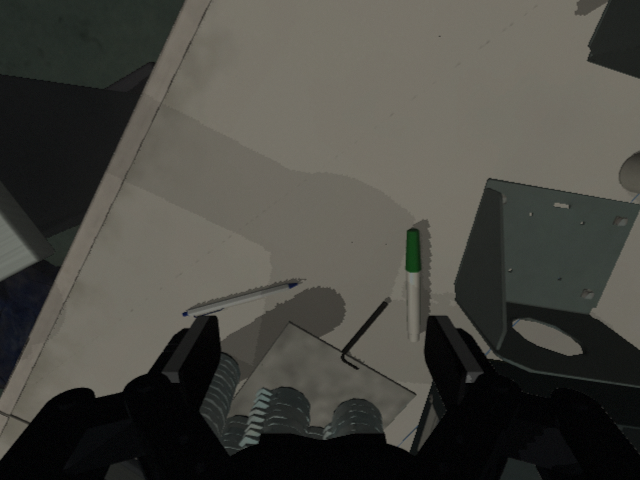

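```bash
python3 - <<'E'
import cv2
a=cv2.imread("pics/top0.png")[170:300,225:400]; cv2.imwrite("pics/topz.png",cv2.resize(a,None,fx=4.5,fy=4.5,interpolation=cv2.INTER_CUBIC))
a=cv2.imread("pics/scene0.png")[215:300,235:390]; cv2.imwrite("pics/scz.png",cv2.resize(a,None,fx=5,fy=5,interpolation=cv2.INTER_CUBIC))
E
```

```text
(no output)
```

View pics/topz.png

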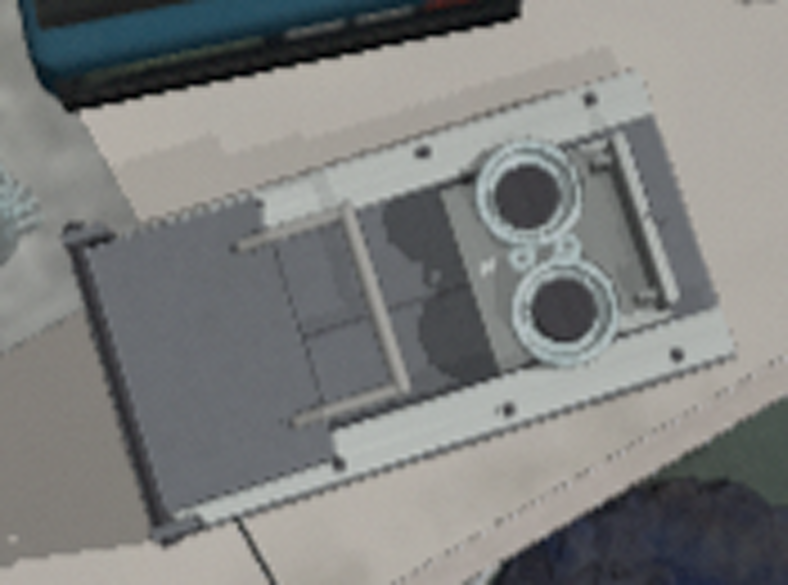

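View pics/scz.png

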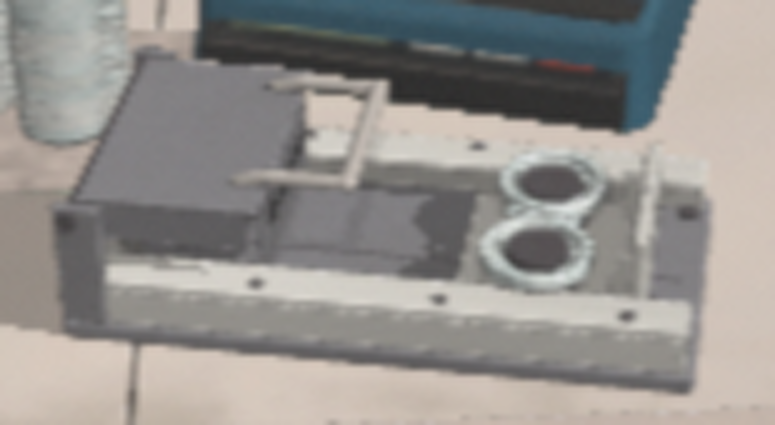

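```bash
cat > h.py <<'E'
import numpy as np
def ray(c,uv,z):
    d=np.linalg.solve(c["mtx"],[uv[0],uv[1],1.]); R=c["R"];o=-R.T@c["t"];d=R.T@d
    return o+d*(z-o[2])/d[2]
def proj(c,X):
    p=c["mtx"]@(c["R"]@np.asarray(X,float)+c["t"]); return p[:2]/p[2]
E
python3 - <<'E'
import numpy as np
from h import *
t=np.load("top0.npz");s=np.load("scene0.npz")
T=lambda u,v,z:ray(t,(225+(u+.5)/4.5-.5,170+(v+.5)/4.5-.5),z)
S=lambda u,v,z:ray(s,(235+(u+.5)/5-.5,215+(v+.5)/5-.5),z)
P=dict(barF=T(350,207,92),barN=T(404,388,92),nearR=T(735,352,40),farR=T(641,72,40),
 bolt_f=T(590,98,40),bolt_f2=T(422,151,40),bolt_n=T(677,355,40),bolt_n2=T(508,410,40),bolt_n3=T(339,463,40),
 hingeF=T(75,235,85),hingeN=T(160,535,85),ppF=T(617,135,70),ppN=T(672,298,70),c1=T(527,193,39),c2=T(565,309,39))
for k,v in P.items(): print(k,v.round(1))
Q=dict(barF=S(382,88,92),barN=S(352,184,92),bolt_n=S(627,315,40),bolt_n2=S(438,299,40),bolt_n3=S(256,283,40),bolt_f=S(688,213,40),bolt_f2=S(477,147,40),c1=S(552,182,39),c2=S(536,248,39))
for k,v in Q.items(): print("S",k,v.round(1))
d=P["barN"]-P["barF"];print(np.linalg.norm(d),np.degrees(np.arctan2(d[1],d[0])))
d=P["bolt_n3"]-P["bolt_n"];print(np.degrees(np.arctan2(d[1],d[0])),np.linalg.norm(d))
d=P["bolt_f2"]-P["bolt_f"];print(np.degrees(np.arctan2(d[1],d[0])),np.linalg.norm(d))
d=P["nearR"]-P["farR"];print(np.degrees(np.arctan2(d[1],d[0])),np.linalg.norm(d))
E
```

```text
barF [538.3 -48.4  92. ]
barN [440.  -77.8  92. ]
nearR [ 463.9 -264.4   40. ]
farR [ 625.  -213.7   40. ]
bolt_f [ 609.8 -184.3   40. ]
bolt_f2 [578.9 -88.   40. ]
bolt_n [ 462.2 -231.7   40. ]
bolt_n2 [ 431.2 -136.2   40. ]
bolt_n3 [401.5 -41.4  40. ]
hingeF [523.9 101.7  85. ]
hingeN [361.7  52.8  85. ]
ppF [ 582.4 -196.2   70. ]
ppN [ 491.2 -225.4   70. ]
c1 [ 554.8 -147.9   39. ]
c2 [ 488.4 -168.9   39. ]
S barF [536.4 -48.5  92. ]
S barN [441.2 -80.3  92. ]
S bolt_n [ 464.2 -231.    40. ]
S bolt_n2 [ 432.7 -135.6   40. ]
S bolt_n3 [402.3 -41.5  40. ]
S bolt_f [ 568.4 -224.2   40. ]
S bolt_f2 [578.3 -88.4  40. ]
S c1 [ 565.  -142.4   39. ]
S c2 [ 500.6 -161.8   39. ]
102.58513832413533 -163.36599625022586
107.70390260453861 199.75602798449634
107.7872184382668 101.11077046836587
-162.5233551752274 168.90923090255572
```

```bash
cat >> h.py <<'E'
from scipy.spatial.transform import Rotation as Ro
a=np.radians(107.7); U=np.array([np.cos(a),np.sin(a),0]); V=np.array([-np.sin(a),np.cos(a),0]); O=np.array([497,-86,0.])
def sl(x,y,z): return O+U*x+V*y+np.array([0,0,z])
def tool(): 
    from rig import sense
    s=sense(); q=s["ee_rot"]; return s,Ro.from_quat([q[1],q[2],q[3],q[0]])
def goto(x,y,z,zdir):
    "slide-frame TCP goal, tool z along slide vec zdir -> tool-frame deltas"
    s,r=tool(); p=np.array(s["eef_pos"]); M=r.as_matrix()
    d=M.T@(sl(x,y,z)-p)
    yt=np.array([0,0,-1.]); zt=zdir; G=np.column_stack([np.cross(yt,zt),yt,zt])
    print("t",round(s["time_s"],2),"tool d",d.round(1),"rotvec(tool)",Ro.from_matrix(M.T@G).as_rotvec().round(3))
    e=p-O; print("slide pos",(e@U).round(1),(e@V).round(1),p[2].round(1),"joints",np.round(s["joints"],2),"F",np.round(s["force"],1),"grip",round(s["grip_width"],2)); print(M.round(2).tolist())
E
python3 - <<'E'
from h import *
for k in (1,-1): goto(24,0,160,k*U)
E
```

```text
t 0.15 tool d [ 466.9   71.2 -364. ] rotvec(tool) [ 0.001 -0.769 -0.001]
slide pos 610.3 82.5 230.9 joints [ 0.89  0.31  1.5  -0.    1.33 -0.22] F [0.3 0.  0.2] grip 1.0
[[0.9, -0.0, 0.44], [-0.44, -0.0, 0.9], [-0.0, -1.0, -0.0]]
t 0.15 tool d [ 466.9   71.2 -364. ] rotvec(tool) [1.000e-03 2.373e+00 1.000e-03]
slide pos 610.3 82.5 230.9 joints [ 0.89  0.31  1.5  -0.    1.33 -0.22] F [0.3 0.  0.2] grip 1.0
[[0.9, -0.0, 0.44], [-0.44, -0.0, 0.9], [-0.0, -1.0, -0.0]]
```

```bash
python3 -m handwheel '[{"grip":40,"wy":-0.11},{"grip":40,"wy":-0.11},{"grip":40,"wy":-0.11},{"grip":40,"wy":-0.11},{"grip":40,"wy":-0.11},{"grip":40,"wy":-0.11},{"grip":40,"wy":-0.11},{"grip":40}]' 40; python3 - <<'E'
from h import *
goto(24,0,160,U)
E
```

```text
t 0.15 tool d [ 466.9   71.2 -364. ] rotvec(tool) [ 0.001 -0.769 -0.001]
slide pos 610.3 82.5 230.9 joints [ 0.89  0.31  1.5  -0.    1.33 -0.22] F [0.3 0.  0.2] grip 1.0
[[0.9, -0.0, 0.44], [-0.44, -0.0, 0.9], [-0.0, -1.0, -0.0]]invalid input
```

```bash
python3 -m handwheel '[{"grip":40,"tx":0,"ty":0,"tz":0,"wx":0,"wy":-0.11,"wz":0},{"grip":40,"tx":0,"ty":0,"tz":0,"wx":0,"wy":-0.11,"wz":0},{"grip":40,"tx":0,"ty":0,"tz":0,"wx":0,"wy":-0.11,"wz":0},{"grip":40,"tx":0,"ty":0,"tz":0,"wx":0,"wy":-0.11,"wz":0},{"grip":40,"tx":0,"ty":0,"tz":0,"wx":0,"wy":-0.11,"wz":0},{"grip":40,"tx":0,"ty":0,"tz":0,"wx":0,"wy":-0.11,"wz":0},{"grip":40,"tx":0,"ty":0,"tz":0,"wx":0,"wy":-0.11,"wz":0}]' 40; python3 - <<'E'
from h import *
goto(24,0,160,U)
E
```

```text
time_s: 0.73
eef_pos: [232.9, 470.4, 231.1]
ee_rot: [-0.698, 0.698, 0.111, -0.111]
force: [0.3, 0.5, 0.5]
grip_width: 0.468
t 0.73 tool d [  78.5   71.2 -586.8] rotvec(tool) [ 0.     0.007 -0.   ]
slide pos 610.3 82.4 231.1 joints [ 0.89  0.31  1.5  -0.    1.33 -1.  ] F [0.3 0.5 0.5] grip 0.47
[[0.95, -0.0, -0.31], [0.31, -0.0, 0.95], [-0.0, -1.0, -0.0]]
```

```bash
python3 -m handwheel '[{"grip":40,"tx":5,"ty":0,"tz":-37,"wx":0,"wy":0,"wz":0},{"grip":40,"tx":5,"ty":0,"tz":-37,"wx":0,"wy":0,"wz":0},{"grip":40,"tx":5,"ty":0,"tz":-37,"wx":0,"wy":0,"wz":0},{"grip":40,"tx":5,"ty":0,"tz":-37,"wx":0,"wy":0,"wz":0},{"grip":40,"tx":5,"ty":0,"tz":-37,"wx":0,"wy":0,"wz":0},{"grip":40,"tx":5,"ty":0,"tz":-37,"wx":0,"wy":0,"wz":0},{"grip":40,"tx":5,"ty":0,"tz":-37,"wx":0,"wy":0,"wz":0},{"grip":40,"tx":5,"ty":0,"tz":-37,"wx":0,"wy":0,"wz":0},{"grip":40,"tx":5,"ty":0,"tz":-37,"wx":0,"wy":0,"wz":0},{"grip":40,"tx":5,"ty":0,"tz":-37,"wx":0,"wy":0,"wz":0}]'; python3 - <<'E'
from h import *
goto(24,0,160,U)
E
```

```text
time_s: 1.57
eef_pos: [393.8, 131.6, 231.3]
ee_rot: [0.699, -0.699, -0.109, 0.109]
force: [0.4, 0.8, -0.2]
grip_width: 0.472
t 1.57 tool d [  31.8   71.3 -214.7] rotvec(tool) [-0.     0.001  0.   ]
slide pos 238.7 32.1 231.3 joints [ 0.04  0.07  1.8   0.    1.28 -1.84] F [ 0.4  0.8 -0.2] grip 0.47
[[0.95, 0.0, -0.31], [0.31, 0.0, 0.95], [0.0, -1.0, 0.0]]
```

```bash
python3 -m handwheel '[{"grip":40,"tx":5,"ty":0,"tz":-37,"wx":0,"wy":0,"wz":0},{"grip":40,"tx":5,"ty":0,"tz":-37,"wx":0,"wy":0,"wz":0},{"grip":40,"tx":5,"ty":0,"tz":-37,"wx":0,"wy":0,"wz":0},{"grip":40,"tx":5,"ty":0,"tz":-37,"wx":0,"wy":0,"wz":0},{"grip":40,"tx":4,"ty":0,"tz":-37,"wx":0,"wy":0,"wz":0},{"grip":40,"tx":4,"ty":0,"tz":-31,"wx":0,"wy":0.007,"wz":0},{"grip":40,"tx":0,"ty":0,"tz":0,"wx":0,"wy":0,"wz":0}]'; python3 - <<'E'
from h import *
import cv2
goto(24,0,160,U)
from rig import eyes
for n in ("scene","wrist","top"):
    c=eyes.capture(n); np.savez(n+"1.npz",**c); cv2.imwrite(f"pics/{n}1.png",c["pixels"][:,:,::-1])
E
```

```text
time_s: 2.15
eef_pos: [487.5, -68.1, 230.6]
ee_rot: [-0.699, 0.7, 0.105, -0.105]
force: [0.5, -0.0, 0.3]
grip_width: 0.467
t 2.15 tool d [ 3.6 70.6  4.2] rotvec(tool) [ 0.001 -0.01  -0.   ]
slide pos 19.9 3.6 230.6 joints [-0.38  0.24  1.59 -0.    1.31 -2.25] F [ 0.5 -0.   0.3] grip 0.47
[[0.96, -0.0, -0.29], [0.29, -0.0, 0.96], [-0.0, -1.0, -0.0]]
```

View pics/wrist1.png

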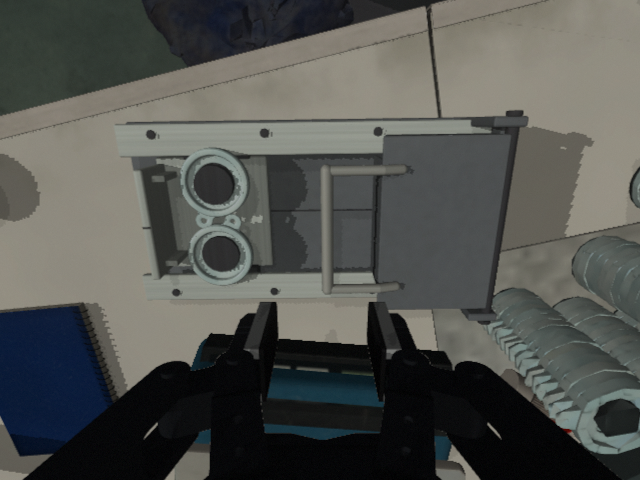

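View pics/scene1.png

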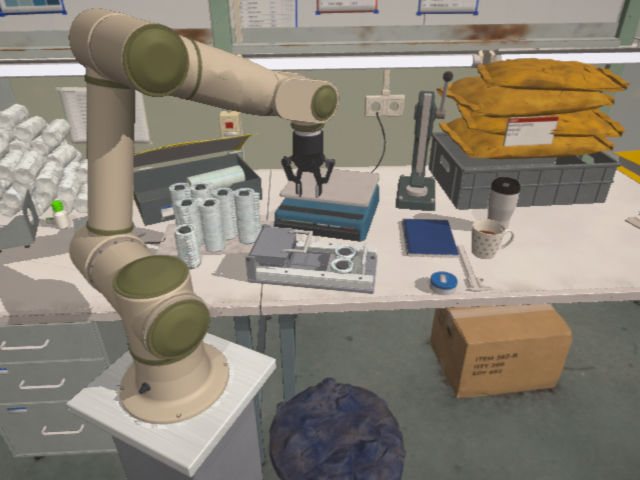

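```bash
python3 - <<'E'
from h import *
c=np.load("wrist1.npz")
def f(n,uv,z):
    p=ray(c,uv,z); e=p-O; print(n,p.round(1),"slide",(e@U).round(1),(e@V).round(1)); return p
A=f("barN",(325.5,168),92);B=f("barF",(328,291),92)
d=B-A; print(np.linalg.norm(d),np.degrees(np.arctan2(d[1],d[0]))+90, )
b=[f("b",x,40) for x in ((151,133),(265,132),(378,131))]; d=b[2]-b[0]; print(np.degrees(np.arctan2(d[1],d[0])),np.linalg.norm(d))
b=[f("bf",x,40) for x in ((177,292),(274,291))]
f("ppN",(135,158),70); f("ppF",(146,276),70); f("hinge N",(515,122),80); f("hinge F",(480,315),80)
E
```

```text
barN [439.5 -78.7  92. ] slide 24.4 52.5
barF [538.4 -45.6  92. ] slide 25.9 -51.8
104.29365051046454 108.50396447255679
b [ 461.8 -232.2   40. ] slide -128.6 77.9
b [ 431.4 -136.5   40. ] slide -28.2 77.8
b [401.3 -41.8  40. ] slide 71.2 77.7
107.62865083413124 199.7797684028528
bf [ 609.3 -184.    40. ] slide -127.5 -77.2
bf [579.  -89.7  40. ] slide -28.5 -77.0
ppN [ 480.4 -229.1   70. ] slide -131.3 59.4
ppF [ 583.3 -205.4   70. ] slide -140.0 -45.9
hinge N [364.8  50.4  80. ] slide 170.2 84.4
hinge F [526.2  97.1  80. ] slide 165.6 -83.5
```

```bash
python3 -m handwheel '[{"grip":32,"tx":3,"ty":20,"tz":4.5,"wx":0,"wy":-0.01,"wz":0},{"grip":32,"tx":0,"ty":30,"tz":0,"wx":0,"wy":0,"wz":0},{"grip":32,"tx":0,"ty":30,"tz":0,"wx":0,"wy":0,"wz":0},{"grip":32,"tx":0,"ty":10,"tz":0,"wx":0,"wy":0,"wz":0},{"grip":32,"tx":0,"ty":0,"tz":0,"wx":0,"wy":0,"wz":0}]'; python3 - <<'E'
from h import *
goto(24.5,0,73,U)
E
```

```text
time_s: 2.72
eef_pos: [486.4, -57.2, 139.7]
ee_rot: [0.699, -0.698, -0.109, 0.112]
force: [0.1, 0.2, 0.1]
grip_width: 0.377
t 2.72 tool d [ 1.5 66.7 -6.3] rotvec(tool) [-0.003  0.006 -0.003]
slide pos 30.6 1.4 139.7 joints [-0.36  0.33  1.72  0.    1.09 -2.24] F [0.1 0.2 0.1] grip 0.38
[[0.95, -0.0, -0.31], [0.31, 0.0, 0.95], [-0.0, -1.0, 0.0]]
```

```bash
python3 -m handwheel '[{"grip":32,"tx":1.5,"ty":0,"tz":-6,"wx":0,"wy":0.005,"wz":0},{"grip":32,"tx":0,"ty":0,"tz":0,"wx":0,"wy":0,"wz":0},{"grip":32,"tx":0,"ty":0,"tz":0,"wx":0,"wy":0,"wz":0}]'; python3 - <<'E'
from h import *
goto(24.5,0,73,U)
E
```

```text
time_s: 2.97
eef_pos: [491.9, -64.2, 142.9]
ee_rot: [-0.698, 0.699, 0.109, -0.108]
force: [-0.8, -0.2, -0.1]
grip_width: 0.373
t 2.97 tool d [-1.9 69.9  2.3] rotvec(tool) [ 0.002 -0.001  0.002]
slide pos 22.3 -1.7 142.9 joints [-0.37  0.34  1.71  0.    1.09 -2.25] F [-0.8 -0.2 -0.1] grip 0.37
[[0.95, 0.0, -0.3], [0.3, -0.0, 0.95], [0.0, -1.0, -0.0]]
```

```bash
python3 -m handwheel '[{"grip":32,"tx":-1,"ty":15,"tz":1.5,"wx":0,"wy":0,"wz":0},{"grip":32,"tx":0,"ty":20,"tz":0,"wx":0,"wy":0,"wz":0},{"grip":32,"tx":0,"ty":18,"tz":0,"wx":0,"wy":0,"wz":0},{"grip":32,"tx":0,"ty":12,"tz":0,"wx":0,"wy":0,"wz":0},{"grip":32,"tx":0,"ty":5,"tz":0,"wx":0,"wy":0,"wz":0},{"grip":32,"tx":0,"ty":0,"tz":0,"wx":0,"wy":0,"wz":0},{"grip":32,"tx":0,"ty":0,"tz":0,"wx":0,"wy":0,"wz":0}]'; python3 - <<'E'
from h import *
import cv2
goto(24.5,0,73,U)
from rig import eyes
for n in ("wrist",):
    c=eyes.capture(n); np.savez(n+"2.npz",**c); cv2.imwrite(f"pics/{n}2.png",c["pixels"][:,:,::-1])
E
```

```text
time_s: 3.55
eef_pos: [490.1, -62.9, 72.2]
ee_rot: [-0.698, 0.699, 0.109, -0.108]
force: [0.5, 0.3, 0.3]
grip_width: 0.371
t 3.55 tool d [-0.4 -0.8  0.4] rotvec(tool) [ 0.001 -0.001  0.001]
slide pos 24.1 -0.4 72.2 joints [-0.37  0.44  1.78 -0.    0.92 -2.24] F [0.5 0.3 0.3] grip 0.37
[[0.95, 0.0, -0.3], [0.3, -0.0, 0.95], [0.0, -1.0, -0.0]]
```

View pics/wrist2.png

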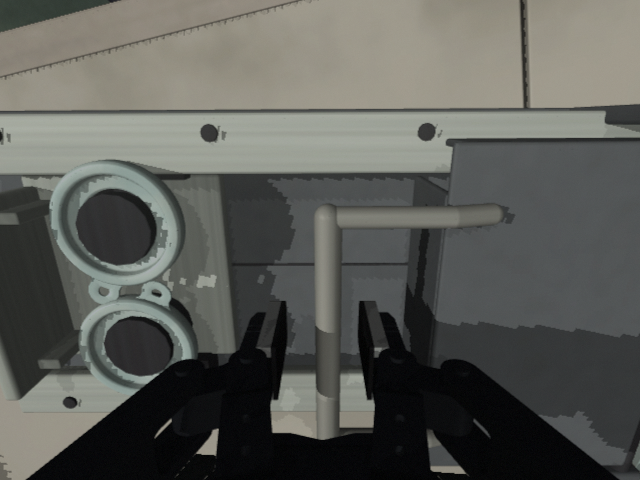

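```bash
python3 -m handwheel '[{"grip":0,"tx":0,"ty":0,"tz":0,"wx":0,"wy":0,"wz":0},{"grip":0,"tx":0,"ty":0,"tz":0,"wx":0,"wy":0,"wz":0},{"grip":0,"tx":0,"ty":0,"tz":0,"wx":0,"wy":0,"wz":0},{"grip":0,"tx":0,"ty":0,"tz":0,"wx":0,"wy":0,"wz":0}]' 30; python3 - <<'E'
from h import *
goto(24.1,-.4,73,U)
p=0.083+0.0925*np.arange(21); x=168-144.5*np.cos(p); z=80+144.5*np.sin(p)
for i in range(20): print(i+1,"tz",(x[i+1]-x[i]).round(1),"ty",(z[i]-z[i+1]).round(1), "bar",x[i+1].round(1),z[i+1].round(1))
E
```

```text
time_s: 3.93
eef_pos: [489.3, -61.0, 72.1]
ee_rot: [0.7, -0.698, -0.109, 0.108]
force: [-2.1, 12.0, 8.0]
grip_width: 0.1
t 3.93 tool d [ 0.1 -0.9 -2.1] rotvec(tool) [-0.003 -0.001  0.001]
slide pos 26.2 -0.3 72.1 joints [-0.36  0.44  1.78  0.    0.92 -2.24] F [-2.1 12.   8. ] grip 0.1
[[0.95, -0.0, -0.3], [0.3, 0.0, 0.95], [0.0, -1.0, 0.0]]
1 tz 1.7 ty -13.3 bar 25.7 105.2
2 tz 2.9 ty -13.0 bar 28.7 118.3
3 tz 4.1 ty -12.7 bar 32.8 131.0
4 tz 5.3 ty -12.3 bar 38.1 143.2
5 tz 6.4 ty -11.7 bar 44.5 155.0
6 tz 7.5 ty -11.1 bar 51.9 166.1
7 tz 8.4 ty -10.4 bar 60.4 176.4
8 tz 9.4 ty -9.5 bar 69.7 185.9
9 tz 10.2 ty -8.6 bar 79.9 194.6
10 tz 11.0 ty -7.6 bar 90.9 202.2
11 tz 11.6 ty -6.6 bar 102.5 208.8
12 tz 12.2 ty -5.5 bar 114.7 214.3
13 tz 12.6 ty -4.3 bar 127.3 218.7
14 tz 13.0 ty -3.2 bar 140.3 221.8
15 tz 13.2 ty -2.0 bar 153.5 223.8
16 tz 13.3 ty -0.7 bar 166.9 224.5
17 tz 13.4 ty 0.5 bar 180.2 224.0
18 tz 13.2 ty 1.7 bar 193.5 222.2
19 tz 13.0 ty 3.0 bar 206.5 219.3
20 tz 12.7 ty 4.2 bar 219.2 215.1
```

```bash
python3 -m handwheel '[{"grip":0,"tx":0,"ty":-13.3,"tz":3.5,"wx":0,"wy":0,"wz":0},{"grip":0,"tx":0,"ty":-13,"tz":3,"wx":0,"wy":0,"wz":0},{"grip":0,"tx":0,"ty":-12.7,"tz":4,"wx":0,"wy":0,"wz":0},{"grip":0,"tx":0,"ty":-12.3,"tz":5.3,"wx":0,"wy":0,"wz":0},{"grip":0,"tx":0,"ty":0,"tz":0,"wx":0,"wy":0,"wz":0}]'; python3 - <<'E'
from h import *
goto(38,0,125,U)
E
```

```text
time_s: 4.35
eef_pos: [485.0, -47.6, 124.7]
ee_rot: [-0.698, 0.699, 0.11, -0.108]
force: [-1.8, -4.7, 0.1]
grip_width: 0.102
t 4.35 tool d [-0.3 -0.3 -2.2] rotvec(tool) [0.002 0.    0.002]
slide pos 40.2 -0.3 124.7 joints [-0.34  0.35  1.75 -0.    1.04 -2.22] F [-1.8 -4.7  0.1] grip 0.1
[[0.95, 0.0, -0.3], [0.3, -0.0, 0.95], [0.0, -1.0, -0.0]]
```

```bash
python3 -m handwheel '[{"grip":0,"tx":0,"ty":-11.7,"tz":6.4,"wx":0,"wy":0,"wz":0},{"grip":0,"tx":0,"ty":-11.1,"tz":7.5,"wx":0,"wy":0,"wz":0},{"grip":0,"tx":0,"ty":-10.4,"tz":8.4,"wx":0,"wy":0,"wz":0},{"grip":0,"tx":0,"ty":-9.5,"tz":9.4,"wx":0,"wy":0,"wz":0},{"grip":0,"tx":0,"ty":-8.6,"tz":10.2,"wx":0,"wy":0,"wz":0},{"grip":0,"tx":0,"ty":-7.6,"tz":11,"wx":0,"wy":0,"wz":0},{"grip":0,"tx":0,"ty":0,"tz":0,"wx":0,"wy":0,"wz":0}]'; python3 - <<'E'
from h import *
goto(92.9,0,183.5,U)
E
```

```text
time_s: 4.93
eef_pos: [469.7, 1.6, 184.3]
ee_rot: [-0.696, 0.701, 0.11, -0.107]
force: [-4.9, -13.5, 14.2]
grip_width: 0.104
t 4.93 tool d [-0.6  0.8  1.2] rotvec(tool) [0.007 0.001 0.003]
slide pos 91.7 -0.6 184.3 joints [-0.24  0.23  1.73 -0.    1.17 -2.12] F [ -4.9 -13.5  14.2] grip 0.1
[[0.95, 0.01, -0.3], [0.3, -0.01, 0.95], [0.0, -1.0, -0.01]]
```

```bash
python3 -m handwheel '[{"grip":0,"tx":0,"ty":-7.6,"tz":10.6,"wx":0,"wy":0,"wz":0},{"grip":0,"tx":0,"ty":-6,"tz":12,"wx":0,"wy":0,"wz":0},{"grip":0,"tx":0,"ty":-4.6,"tz":12.6,"wx":0,"wy":0,"wz":0},{"grip":0,"tx":0,"ty":-3.2,"tz":13,"wx":0,"wy":0,"wz":0},{"grip":0,"tx":0,"ty":0,"tz":0,"wx":0,"wy":0,"wz":0}]'; python3 - <<'E'
from h import *
goto(141,0,204,U)
E
```

```text
time_s: 5.35
eef_pos: [454.2, 49.6, 204.1]
ee_rot: [-0.698, 0.699, 0.11, -0.108]
force: [-3.0, -4.5, 9.5]
grip_width: 0.103
t 5.35 tool d [-0.5  0.1 -1.1] rotvec(tool) [0.002 0.001 0.002]
slide pos 142.1 -0.5 204.1 joints [-0.15  0.19  1.74 -0.    1.22 -2.03] F [-3.  -4.5  9.5] grip 0.1
[[0.95, 0.0, -0.3], [0.3, -0.0, 0.95], [0.0, -1.0, -0.0]]
```

```bash
python3 -m handwheel '[{"grip":0,"tx":0,"ty":-2.4,"tz":13.2,"wx":0,"wy":0,"wz":0},{"grip":0,"tx":0,"ty":-0.9,"tz":13.3,"wx":0,"wy":0,"wz":0},{"grip":0,"tx":0,"ty":0.4,"tz":13.4,"wx":0,"wy":0,"wz":0},{"grip":0,"tx":0,"ty":1.6,"tz":13.2,"wx":0,"wy":0,"wz":0},{"grip":0,"tx":0,"ty":3,"tz":13,"wx":0,"wy":0,"wz":0},{"grip":0,"tx":0,"ty":0,"tz":0,"wx":0,"wy":0,"wz":0}]'; python3 - <<'E'
from h import *
goto(207,0,201,U)
E
```

```text
time_s: 5.85
eef_pos: [433.7, 113.0, 200.9]
ee_rot: [0.699, -0.698, -0.109, 0.109]
force: [-0.7, -0.3, 3.7]
grip_width: 0.105
t 5.85 tool d [-0.2 -0.1 -1.8] rotvec(tool) [-0.     0.001  0.   ]
slide pos 208.8 -0.2 200.9 joints [-0.01  0.17  1.76  0.    1.21 -1.89] F [-0.7 -0.3  3.7] grip 0.1
[[0.95, 0.0, -0.31], [0.31, 0.0, 0.95], [0.0, -1.0, 0.0]]
```

```bash
python3 -m handwheel '[{"grip":0,"tx":0,"ty":1.8,"tz":5.5,"wx":0,"wy":0,"wz":0},{"grip":0,"tx":0,"ty":1.6,"tz":4,"wx":0,"wy":0,"wz":0},{"grip":0,"tx":0,"ty":0,"tz":0,"wx":0,"wy":0,"wz":0}]'; python3 - <<'E'
from h import *
goto(219,0,196,U)
E
```

```text
time_s: 6.1
eef_pos: [431.2, 121.0, 197.9]
ee_rot: [0.699, -0.699, -0.109, 0.108]
force: [-2.1, 1.0, 5.8]
grip_width: 0.098
t 6.1 tool d [-0.2  1.9  1.8] rotvec(tool) [-0.001 -0.001  0.   ]
slide pos 217.2 -0.2 197.9 joints [ 0.01  0.17  1.77  0.    1.2  -1.87] F [-2.1  1.   5.8] grip 0.1
[[0.95, 0.0, -0.3], [0.3, 0.0, 0.95], [0.0, -1.0, 0.0]]
```

Near its stop. Open the fingers and back off straight up.

```bash
python3 -m handwheel '[{"grip":40,"tx":0,"ty":0,"tz":0,"wx":0,"wy":0,"wz":0},{"grip":40,"tx":0,"ty":0,"tz":0,"wx":0,"wy":0,"wz":0},{"grip":40,"tx":0,"ty":0,"tz":0,"wx":0,"wy":0,"wz":0},{"grip":40,"tx":0,"ty":-15,"tz":0,"wx":0,"wy":0,"wz":0},{"grip":40,"tx":0,"ty":-25,"tz":0,"wx":0,"wy":0,"wz":0},{"grip":40,"tx":0,"ty":-25,"tz":0,"wx":0,"wy":0,"wz":0},{"grip":40,"tx":0,"ty":0,"tz":0,"wx":0,"wy":0,"wz":0}]'; python3 - <<'E'
from h import *
import cv2
goto(-170,0,260,U)
from rig import eyes
for n in ("wrist","scene"):
    c=eyes.capture(n); np.savez(n+"3.npz",**c); cv2.imwrite(f"pics/{n}3.png",c["pixels"][:,:,::-1])
E
```

```text
time_s: 6.68
eef_pos: [432.7, 120.6, 266.8]
ee_rot: [-0.698, 0.699, 0.111, -0.106]
force: [0.6, -0.3, 0.6]
grip_width: 0.47
t 6.68 tool d [  -1.3    7.5 -386.4] rotvec(tool) [ 0.002 -0.001  0.007]
slide pos 216.4 -1.6 266.8 joints [ 0.01  0.11  1.65  0.    1.37 -1.87] F [ 0.6 -0.3  0.6] grip 0.47
[[0.95, 0.01, -0.3], [0.3, 0.0, 0.95], [0.01, -1.0, -0.0]]
```

View pics/wrist3.png

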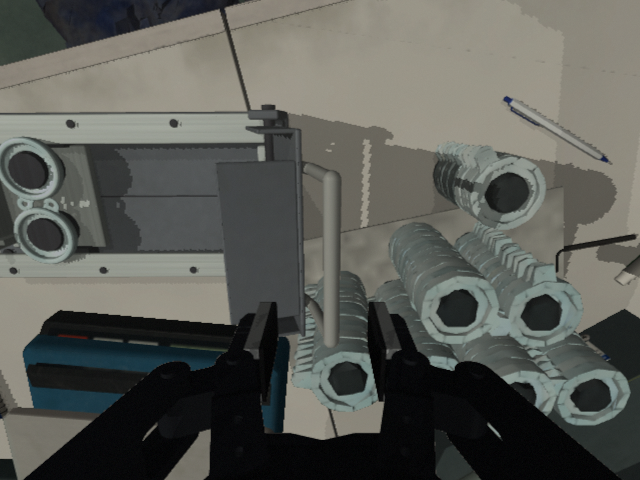

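View pics/scene3.png

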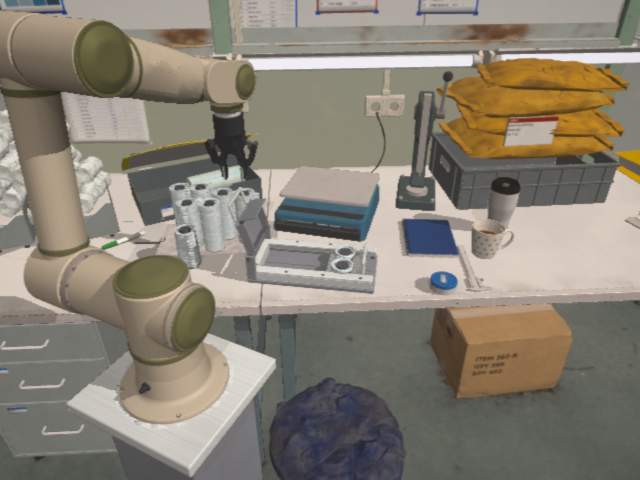

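```bash
python3 - <<'E'
from h import *
c=np.load("wrist3.npz")
for uv in ((332,176),(330,342)):
    e=ray(c,uv,215)-O; print((e@U).round(1),(e@V).round(1))
for h in (1.7,1.78,1.85):
    print(h,168-144.5*np.cos(h+.083),80+144.5*np.sin(h+.083))
E
```

```text
220.5 53.3
220.0 -50.1
1.7 198.43381728097847 221.25874403274304
1.78 209.62513029482784 218.3748478876801
1.85 219.20152122244093 215.12458778663463
```

```bash
python3 -m handwheel '[{"grip":0,"tx":0,"ty":0,"tz":-40,"wx":0,"wy":0,"wz":0},{"grip":0,"tx":0,"ty":0,"tz":-40,"wx":0,"wy":0,"wz":0},{"grip":0,"tx":0,"ty":0,"tz":-40,"wx":0,"wy":0,"wz":0},{"grip":0,"tx":0,"ty":0,"tz":-40,"wx":0,"wy":0,"wz":0},{"grip":0,"tx":0,"ty":0,"tz":-40,"wx":0,"wy":0,"wz":0},{"grip":0,"tx":0,"ty":0,"tz":-40,"wx":0,"wy":0,"wz":0},{"grip":0,"tx":0,"ty":0,"tz":-40,"wx":0,"wy":0,"wz":0},{"grip":0,"tx":0,"ty":0,"tz":-40,"wx":0,"wy":0,"wz":0},{"grip":0,"tx":0,"ty":0,"tz":-40,"wx":0,"wy":0,"wz":0},{"grip":0,"tx":0,"ty":0,"tz":-40,"wx":0,"wy":0,"wz":0}]'; python3 -m handwheel '[{"grip":0,"tx":0,"ty":0,"tz":-4,"wx":0,"wy":0,"wz":0},{"grip":0,"tx":0,"ty":0,"tz":0,"wx":0,"wy":0,"wz":0},{"grip":0,"tx":0,"ty":0,"tz":0,"wx":0,"wy":0,"wz":0},{"grip":0,"tx":0,"ty":0,"tz":0,"wx":0,"wy":0,"wz":0}]'; python3 - <<'E'
from h import *
import cv2
goto(-185,0,45,U)
from rig import eyes
for n in ("wrist","scene"):
    c=eyes.capture(n); np.savez(n+"4.npz",**c); cv2.imwrite(f"pics/{n}4.png",c["pixels"][:,:,::-1])
E
```

```text
time_s: 7.62
eef_pos: [552.3, -262.4, 261.0]
ee_rot: [0.699, -0.698, -0.108, 0.109]
force: [0.4, 1.0, 0.5]
grip_width: -0.001
time_s: 7.95
eef_pos: [553.5, -263.0, 262.5]
ee_rot: [0.699, -0.698, -0.109, 0.109]
force: [-0.3, 0.2, -0.0]
grip_width: -0.003
t 7.95 tool d [  0.  217.5   0.6] rotvec(tool) [-0.001  0.    -0.   ]
slide pos -185.8 -0.0 262.5 joints [-0.63  0.5   1.15  0.    1.49 -2.51] F [-0.3  0.2 -0. ] grip -0.0
[[0.95, -0.0, -0.3], [0.3, 0.0, 0.95], [-0.0, -1.0, 0.0]]
```

View pics/wrist4.png

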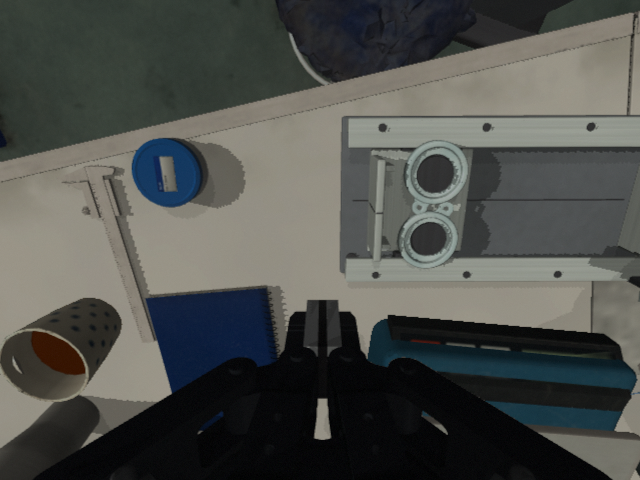

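View pics/scene4.png

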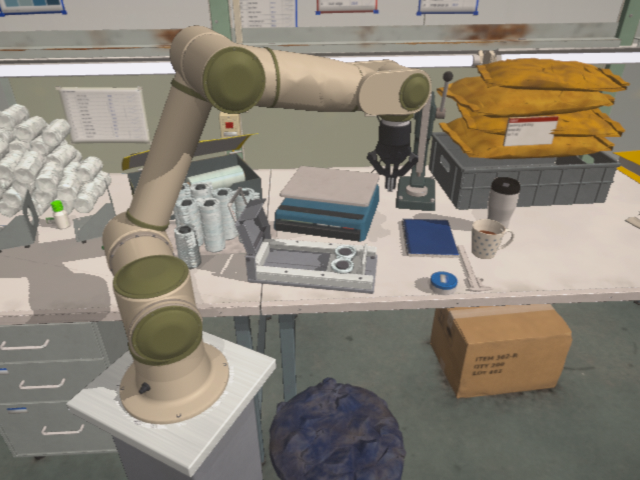

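```bash
python3 - <<'E'
from h import *
c=np.load("wrist4.npz")
for uv,z in (((377,160),70),((374,262),70),((381,211),70),((383,128),40),((376,274),40)):
    e=ray(c,uv,z)-O; print(uv,(e@U).round(1),(e@V).round(1))
E
python3 -m handwheel '[{"grip":0,"tx":0,"ty":35,"tz":0,"wx":0,"wy":0,"wz":0},{"grip":0,"tx":0,"ty":40,"tz":0,"wx":0,"wy":0,"wz":0},{"grip":0,"tx":0,"ty":40,"tz":0,"wx":0,"wy":0,"wz":0},{"grip":0,"tx":0,"ty":40,"tz":0,"wx":0,"wy":0,"wz":0},{"grip":0,"tx":0,"ty":35,"tz":0,"wx":0,"wy":0,"wz":0},{"grip":0,"tx":0,"ty":25,"tz":0,"wx":0,"wy":0,"wz":0},{"grip":0,"tx":0,"ty":0,"tz":0,"wx":0,"wy":0,"wz":0},{"grip":0,"tx":0,"ty":0,"tz":0,"wx":0,"wy":0,"wz":0},{"grip":0,"tx":0,"ty":0,"tz":0,"wx":0,"wy":0,"wz":0}]'
python3 - <<'E'
from h import *
goto(-150,0,45,U)
E
```

```text
(377, 160) -137.0 49.1
(374, 262) -135.1 -50.4
(381, 211) -130.9 1.7
(383, 128) -128.2 76.1
(376, 274) -127.6 -76.6
time_s: 8.8
eef_pos: [554.7, -264.5, 50.1]
ee_rot: [-0.698, 0.7, 0.11, -0.108]
force: [0.4, 0.3, -0.2]
grip_width: -0.002
t 8.8 tool d [-0.8  5.  37.6] rotvec(tool) [ 0.003 -0.     0.002]
slide pos -187.6 -0.7 50.1 joints [-0.64  0.69  1.41  0.    1.04 -2.51] F [ 0.4  0.3 -0.2] grip -0.0
[[0.95, 0.0, -0.3], [0.3, -0.0, 0.95], [0.0, -1.0, -0.0]]
```

```bash
python3 -m handwheel '[{"grip":0,"tx":0,"ty":4,"tz":12,"wx":0,"wy":0,"wz":0},{"grip":0,"tx":0,"ty":0,"tz":12,"wx":0,"wy":0,"wz":0},{"grip":0,"tx":0,"ty":0,"tz":6,"wx":0,"wy":0,"wz":0},{"grip":0,"tx":0,"ty":0,"tz":4,"wx":0,"wy":0,"wz":0},{"grip":0,"tx":0,"ty":0,"tz":4,"wx":0,"wy":0,"wz":0},{"grip":0,"tx":0,"ty":0,"tz":4,"wx":0,"wy":0,"wz":0},{"grip":0,"tx":0,"ty":0,"tz":4,"wx":0,"wy":0,"wz":0},{"grip":0,"tx":0,"ty":0,"tz":4,"wx":0,"wy":0,"wz":0},{"grip":0,"tx":0,"ty":0,"tz":4,"wx":0,"wy":0,"wz":0}]'
python3 - <<'E'
from h import *
goto(30,-0.5,45,U)
from rig import eyes
import cv2
c=eyes.capture("wrist"); cv2.imwrite("pics/wrist5.png",c["pixels"][:,:,::-1])
E
```

```text
time_s: 9.55
eef_pos: [537.3, -212.7, 43.9]
ee_rot: [-0.699, 0.699, 0.109, -0.108]
force: [1.0, -1.9, 0.5]
grip_width: 0.001
t 9.55 tool d [  0.4  -1.1 163. ] rotvec(tool) [ 0.001 -0.001  0.   ]
slide pos -133.0 0.1 43.9 joints [-0.58  0.63  1.54 -0.    0.97 -2.46] F [ 1.  -1.9  0.5] grip 0.0
[[0.95, 0.0, -0.3], [0.3, -0.0, 0.95], [0.0, -1.0, -0.0]]
```

View pics/wrist5.png

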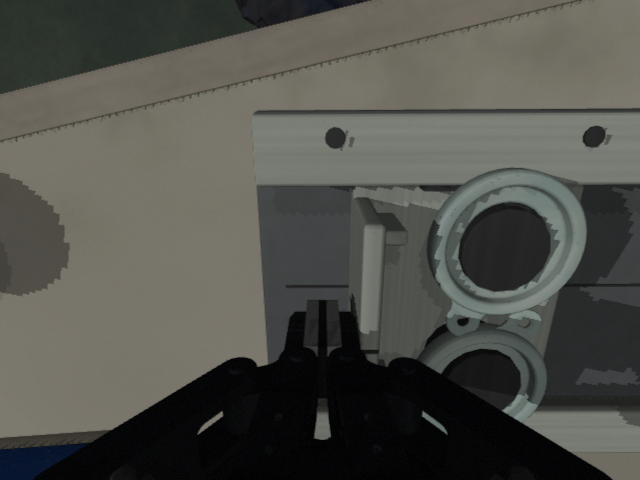

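```bash
python3 -m handwheel '[{"grip":0,"tx":0,"ty":0,"tz":8,"wx":0,"wy":0,"wz":0},{"grip":0,"tx":0,"ty":0,"tz":8,"wx":0,"wy":0,"wz":0},{"grip":0,"tx":0,"ty":0,"tz":8,"wx":0,"wy":0,"wz":0},{"grip":0,"tx":0,"ty":0,"tz":8,"wx":0,"wy":0,"wz":0},{"grip":0,"tx":0,"ty":0,"tz":8,"wx":0,"wy":0,"wz":0},{"grip":0,"tx":0,"ty":0,"tz":8,"wx":0,"wy":0,"wz":0},{"grip":0,"tx":0,"ty":0,"tz":8,"wx":0,"wy":0,"wz":0},{"grip":0,"tx":0,"ty":0,"tz":8,"wx":0,"wy":0,"wz":0},{"grip":0,"tx":0,"ty":0,"tz":8,"wx":0,"wy":0,"wz":0},{"grip":0,"tx":0,"ty":0,"tz":8,"wx":0,"wy":0,"wz":0}]'
python3 - <<'E'
from h import *
goto(30,-0.5,45,U)
from rig import eyes
import cv2
c=eyes.capture("wrist"); cv2.imwrite("pics/wrist6.png",c["pixels"][:,:,::-1])
E
```

```text
time_s: 10.43
eef_pos: [512.8, -135.7, 43.8]
ee_rot: [0.699, -0.699, -0.109, 0.109]
force: [0.6, -1.9, -0.4]
grip_width: -0.002
t 10.43 tool d [ 0.5 -1.2 82.2] rotvec(tool) [-0.    -0.001 -0.   ]
slide pos -52.2 0.1 43.8 joints [-0.48  0.55  1.69  0.    0.9  -2.36] F [ 0.6 -1.9 -0.4] grip -0.0
[[0.95, -0.0, -0.3], [0.3, 0.0, 0.95], [-0.0, -1.0, 0.0]]
```

View pics/wrist6.png

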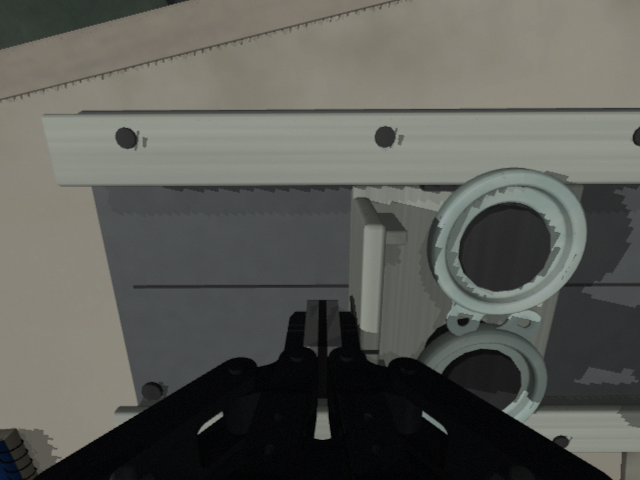

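```bash
python3 -m handwheel '[{"grip":0,"tx":0,"ty":0,"tz":8,"wx":0,"wy":0,"wz":0},{"grip":0,"tx":0,"ty":0,"tz":8,"wx":0,"wy":0,"wz":0},{"grip":0,"tx":0,"ty":0,"tz":8,"wx":0,"wy":0,"wz":0},{"grip":0,"tx":0,"ty":0,"tz":8,"wx":0,"wy":0,"wz":0},{"grip":0,"tx":0,"ty":0,"tz":8,"wx":0,"wy":0,"wz":0},{"grip":0,"tx":0,"ty":0,"tz":8,"wx":0,"wy":0,"wz":0},{"grip":0,"tx":0,"ty":0,"tz":8,"wx":0,"wy":0,"wz":0},{"grip":0,"tx":0,"ty":0,"tz":6,"wx":0,"wy":0,"wz":0},{"grip":0,"tx":0,"ty":0,"tz":4,"wx":0,"wy":0,"wz":0}]'
python3 - <<'E'
from h import *
goto(30,-0.5,45,U)
E
python3 -m handwheel '[{"grip":0,"tx":0,"ty":0,"tz":3,"wx":0,"wy":0,"wz":0},{"grip":0,"tx":0,"ty":0,"tz":3,"wx":0,"wy":0,"wz":0},{"grip":0,"tx":0,"ty":0,"tz":2,"wx":0,"wy":0,"wz":0},{"grip":0,"tx":0,"ty":0,"tz":2,"wx":0,"wy":0,"wz":0}]'
python3 - <<'E'
from h import *
goto(30,-0.5,45,U)
E
```

```text
time_s: 11.23
eef_pos: [492.7, -72.8, 43.8]
ee_rot: [0.699, -0.699, -0.109, 0.109]
force: [1.1, -1.0, 0.4]
grip_width: 0.0
t 11.23 tool d [ 0.6 -1.2 16.1] rotvec(tool) [-0. -0. -0.]
slide pos 13.9 0.1 43.8 joints [-0.38  0.49  1.79  0.    0.86 -2.26] F [ 1.1 -1.   0.4] grip 0.0
[[0.95, -0.0, -0.3], [0.3, 0.0, 0.95], [-0.0, -1.0, 0.0]]
time_s: 11.57
eef_pos: [490.0, -64.1, 43.8]
ee_rot: [-0.699, 0.699, 0.108, -0.108]
force: [1.1, -1.1, 0.9]
grip_width: -0.002
t 11.57 tool d [ 0.5 -1.2  7. ] rotvec(tool) [ 0.    -0.001  0.   ]
slide pos 23.0 0.0 43.8 joints [-0.37  0.49  1.8  -0.    0.86 -2.25] F [ 1.1 -1.1  0.9] grip -0.0
[[0.95, 0.0, -0.3], [0.3, -0.0, 0.95], [0.0, -1.0, -0.0]]
```

```bash
for i in 1; do python3 -m handwheel '[{"grip":0,"tx":0,"ty":0,"tz":2,"wx":0,"wy":0,"wz":0},{"grip":0,"tx":0,"ty":0,"tz":2,"wx":0,"wy":0,"wz":0},{"grip":0,"tx":0,"ty":0,"tz":2,"wx":0,"wy":0,"wz":0}]'; done
python3 -m handwheel '[{"grip":0,"tx":0,"ty":0,"tz":2,"wx":0,"wy":0,"wz":0}]'; python3 -m handwheel '[{"grip":0,"tx":0,"ty":0,"tz":1,"wx":0,"wy":0,"wz":0}]'
python3 - <<'E'
from h import *
goto(30,-0.5,45,U)
from rig import eyes
import cv2
c=eyes.capture("wrist"); cv2.imwrite("pics/wrist7.png",c["pixels"][:,:,::-1]); np.savez("wrist7.npz",**c)
E
```

```text
time_s: 11.82
eef_pos: [488.1, -58.3, 43.8]
ee_rot: [-0.699, 0.699, 0.108, -0.108]
force: [0.9, -1.9, 0.2]
grip_width: -0.0
time_s: 11.9
eef_pos: [487.5, -56.4, 43.8]
ee_rot: [0.699, -0.699, -0.108, 0.109]
force: [-0.1, -1.4, -0.1]
grip_width: -0.0
time_s: 11.98
eef_pos: [487.1, -55.3, 43.8]
ee_rot: [0.699, -0.699, -0.109, 0.109]
force: [0.7, -0.9, 0.2]
grip_width: -0.001
t 11.98 tool d [ 0.6 -1.2 -2.2] rotvec(tool) [-0.    -0.001 -0.   ]
slide pos 32.2 0.1 43.8 joints [-0.35  0.48  1.81 -0.    0.85 -2.23] F [ 0.7 -0.9  0.2] grip -0.0
[[0.95, -0.0, -0.3], [0.3, 0.0, 0.95], [-0.0, -1.0, 0.0]]
```

View pics/wrist7.png

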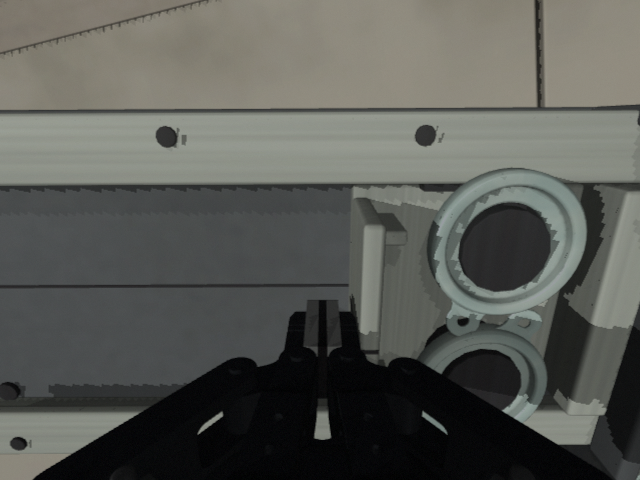

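```bash
for i in 1; do python3 -m handwheel '[{"grip":0,"tx":0,"ty":0,"tz":1,"wx":0,"wy":0,"wz":0},{"grip":0,"tx":0,"ty":0,"tz":1,"wx":0,"wy":0,"wz":0}]'; done
python3 -m handwheel '[{"grip":0,"tx":0,"ty":0,"tz":1,"wx":0,"wy":0,"wz":0},{"grip":0,"tx":0,"ty":0,"tz":1,"wx":0,"wy":0,"wz":0}]'
python3 -m handwheel '[{"grip":0,"tx":0,"ty":0,"tz":1,"wx":0,"wy":0,"wz":0},{"grip":0,"tx":0,"ty":0,"tz":0,"wx":0,"wy":0,"wz":0}]'
```

```text
time_s: 12.2
eef_pos: [487.0, -53.9, 43.9]
ee_rot: [-0.698, 0.699, 0.109, -0.108]
force: [1.6, -7.5, 0.8]
grip_width: 0.004
time_s: 12.37
eef_pos: [487.1, -53.5, 44.5]
ee_rot: [-0.697, 0.7, 0.11, -0.108]
force: [0.1, -15.5, 3.3]
grip_width: -0.0
time_s: 12.53
eef_pos: [487.3, -53.2, 44.9]
ee_rot: [-0.697, 0.701, 0.11, -0.108]
force: [2.1, -16.6, 4.1]
grip_width: 0.0
```

```bash
python3 -m handwheel '[{"grip":0,"tx":0,"ty":0,"tz":-8,"wx":0,"wy":0,"wz":0},{"grip":0,"tx":0,"ty":0,"tz":-20,"wx":0,"wy":0,"wz":0},{"grip":0,"tx":0,"ty":0,"tz":-30,"wx":0,"wy":0,"wz":0},{"grip":0,"tx":0,"ty":-35,"tz":-30,"wx":0,"wy":0,"wz":0},{"grip":0,"tx":0,"ty":-40,"tz":0,"wx":0,"wy":0,"wz":0},{"grip":0,"tx":0,"ty":-40,"tz":0,"wx":0,"wy":0,"wz":0},{"grip":0,"tx":0,"ty":-40,"tz":0,"wx":0,"wy":0,"wz":0},{"grip":0,"tx":0,"ty":0,"tz":0,"wx":0,"wy":0,"wz":0},{"grip":0,"tx":0,"ty":0,"tz":0,"wx":0,"wy":0,"wz":0}]'
python3 - <<'E'
from h import *
goto(30,-0.5,45,U)
from rig import eyes
import cv2
for n in ("wrist","scene","top"):
    c=eyes.capture(n); cv2.imwrite(f"pics/{n}8.png",c["pixels"][:,:,::-1]); np.savez(n+"8.npz",**c)
E
```

```text
time_s: 13.28
eef_pos: [512.1, -132.0, 197.1]
ee_rot: [-0.698, 0.699, 0.11, -0.108]
force: [-0.6, -0.1, 0.2]
grip_width: -0.0
t 13.28 tool d [ -0.4 151.9  78.7] rotvec(tool) [ 0.002 -0.001  0.003]
slide pos -48.4 -0.4 197.1 joints [-0.47  0.35  1.54  0.    1.25 -2.35] F [-0.6 -0.1  0.2] grip -0.0
[[0.95, 0.0, -0.3], [0.3, -0.0, 0.95], [0.0, -1.0, -0.0]]
```

View pics/wrist8.png

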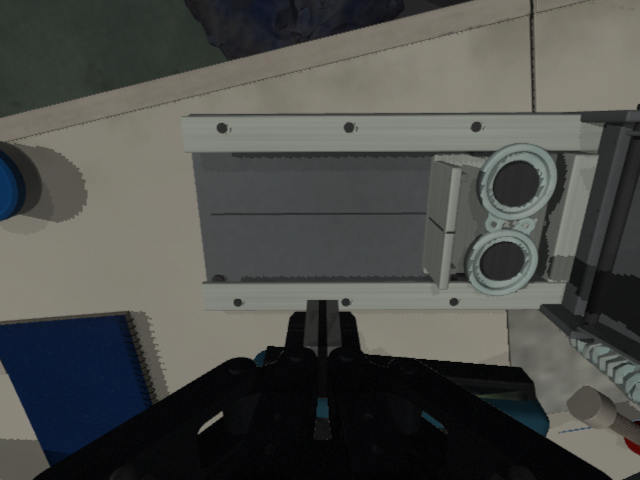

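View pics/scene8.png

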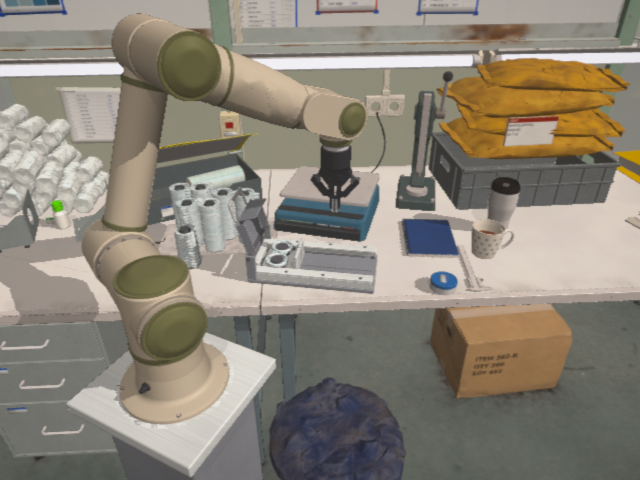

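```bash
python3 - <<'E'
from h import *
import cv2
a=cv2.imread("pics/wrist8.png")[110:320,400:630]; cv2.imwrite("pics/w8z.png",cv2.resize(a,None,fx=3,fy=2.8,interpolation=cv2.INTER_CUBIC))
E
```

```text
(no output)
```

View pics/w8z.png

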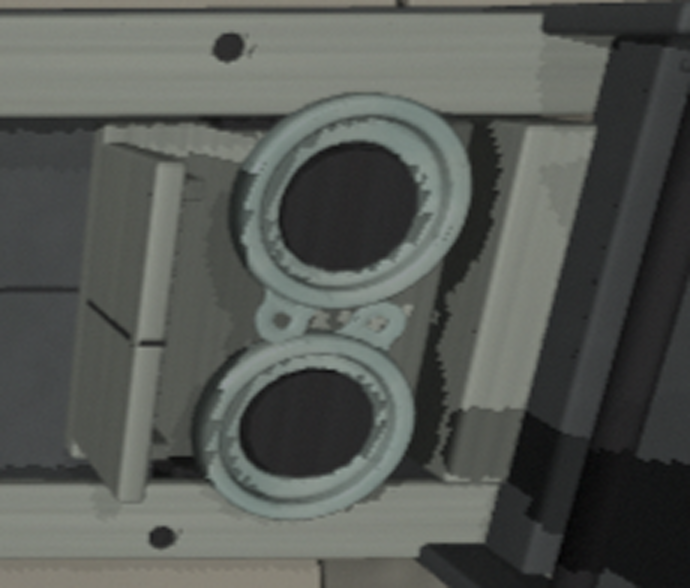

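```bash
python3 - <<'E'
from h import *
c=np.load("wrist8.npz")
for n,u,v,z in (("ppN",156,160,70),("ppF",120,498,70),("mark",134,343,70),("boltN 71",229,47,40),("boltF 71",162,537,40),("blockface top N",525,125,46),("block top F",442,478,46),("collarN",353,200,39),("collarF",303,425,39),("front edge N z20",480,125,20)):
    e=ray(c,(400+u/3,110+v/2.8),z)-O; print(n,(e@U).round(1),(e@V).round(1))
c=np.load("top8.npz")
E
python3 - <<'E'
import cv2
a=cv2.imread("pics/top8.png")[180:310,140:400]; cv2.imwrite("pics/top8z.png",cv2.resize(a,None,fx=3,fy=3,interpolation=cv2.INTER_CUBIC))
E
```

```text
ppN 45.4 49.9
ppF 47.0 -47.9
mark 45.6 -0.3
boltN 71 71.4 77.3
boltF 71 72.2 -76.8
blockface top N 149.7 56.5
block top F 150.1 -52.6
collarN 112.0 34.3
collarF 109.8 -37.3
front edge N z20 154.5 54.1
```

View pics/top8z.png

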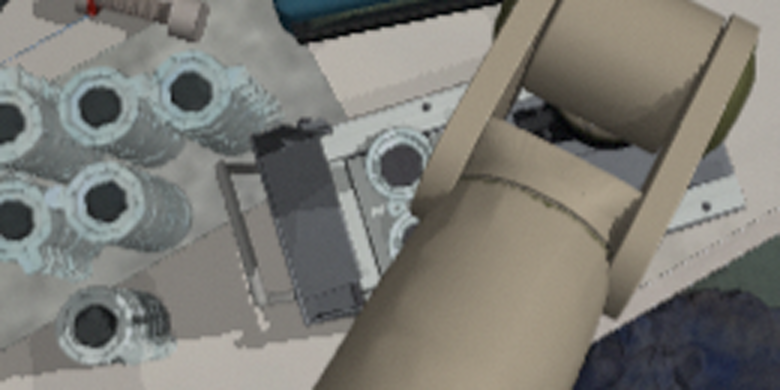

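Push face at x 45.5 mm (home is 45), straight, and the hood is still open; I hand the job in.

```bash
python3 -c "
from rig import ctrl; print(ctrl.finish_job())"
```

```text
the job is handed in; nothing more can be done
None
```

The hood is open on its stop and the carriage is fully home. I handed the job in at about 13.4 s of the 54 s allowed; no verdict comes back.

- **Hood:** I gripped the bar and swung the hood back along its arc, then let go. The wrist camera then put the bar at x 220 mm of slide_base, where 219 mm means fully open (1.85 rad). The last scene and top pictures, taken just before handing in, still show it open.
- **Carriage:** I pushed the plate within 1 mm of its centre line at 1–2 N. The force rose to about 17 N where the end stop should be. After backing off, the push face measured x 45.5 mm (45 is home), with its ends within 2 mm of each other, so it is straight.
- **Bystanders:** The arm did not go near the ring stack, grease tin or plug gauge, and they look unmoved in the pictures. I did not measure their positions.

No check failed. The first move command was refused because each row must contain every field; nothing moved, and I resent it in full.

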